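Tip a slide box out of its rack and lay it down lid up

ROBOT

A 6-joint arm with a two-finger parallel gripper is mounted at the origin on a cart in front of the work surface, level with it; the furniture and walls round the work are solid. World frame = base frame: x ahead of the robot, y to its left, z up, the work surface at z = 0. Lengths are in m, angles in rad, forces in N, time in s.
With the tool pointing down it reaches from about 0.375 to 0.975 m from the base axis. Payload 3.8 kg.
Tool frame: the origin (TCP) lies between the finger pads; the fingertips stand 11 mm ahead of it and the grasp point (between the pads) lies 8 mm behind it (bot.tcp_to_tips is the distance from the TCP to the fingertips, in m); z points along the fingers, y is the line along which they close (so a half turn about z gives the same grasp; the last joint's range is limited). The gripper opens to 85 mm and grips with 20 to 120 N. Pads are 22 mm wide; open, the fingers measure 114 mm over their backs; the gripper's body (76 mm by 85 mm) begins 54 mm behind the grasp point. The pads swing forward as they close: fully open they stand 13 mm farther back than shut.
Start: joints at [1.089, 0.264, 1.604, -0, 1.274, -0.037], TCP at [0.29, 0.609, 0.214] pointing down, gripper open.
Joint ranges: [-2.63, 2.63], [-0.94, 2.18], [0.31, 2.57], [-1.31, 4.45], [0, 2.66], [-2.55, 2.55]. Speed limits (rad/s): [2.57, 2.57, 3.14, 3.14, 3.14, 3.14].

INTERFACE

Orientations are given as a unit quaternion [w, x, y, z].
In Python, from rig import bot, vision, workorder gives the robot as it stands. The module is installed in compiled form; this text tells all that it offers.
- The arm moves only by the tool carry_out, never from a script. Its argument "moves" is a list of rows, each a list of 3 entries, a list of its own where there are three numbers: the shift along the world's x, y, z normalised to -1 to 1, where 1 is 10 cm, then the turn, a rotation vector about the world's x, y, z normalised to -1 to 1, where 1 is 180 degrees, then the opening, from -1 (shut) to 1 (fully open). In form: [[[x, y, z], [ax, ay, az], gripper], ...]. A call has 1 to 12 rows; each row is the pose to reach, as a shift and turn from the pose commanded when the call began, turning the shorter way round; what a row does not reach only later rows make up. A row lasts 1/12 s, in which the tool goes at most 41.7 mm and 7.16 degrees, less where a joint would pass 70% of its speed; a pose out of reach is approached as far as the arm can. A call with a number of a shift or a turn outside -1 to 1 is refused whole. A call with a gripper value outside its range is refused whole. The fingers move at their own pace and stop on an object; the grip force is fixed at half the most. Time passes only in rows, so rows that repeat a pose let the fingers close. It gives the time, the measured TCP pose, the force, the opening and the grip force at its end, in the units of the state.
- bot.state(): the state, without advancing time (a new reading comes with each control period).
- vision.capture(name): name is "scene" or "top" or "wrist"; returns the picture (420x560x3 uint8, red, green, blue); there is no depth.
- vision.camera_model(name): a dict with "mtx" (3x3 intrinsics, pixels), "rvec" (rotation vector, rad) and "tvec" (3), from world to camera coordinates, as OpenCV has them; the wrist camera has in their place "hand_eye" (4x4, takes a point from camera to tool coordinates, whose origin is the TCP and whose axes are the flange's). Camera axes: x right, y down, z forward; pixel columns grow to the right and rows downward; lengths in m; the calibration is good to about 2 mm. A picture is of the moment at which its call begins: read the wrist's pose just before it. camera_model takes no time and is no camera call.
- workorder.close_job(): hands the job in; it is judged then, once.
The state is a dict: "clock": time; "joints": joint angles; "qvel": joint speeds; "tau": joint torques, N m; "tcp_pos": TCP position; "orientation": TCP orientation; "ft_force": force on the tool from outside, world axes, zero at the start; "moment": the same for the moment, N m; "opening": finger opening in m; "gripper_force": force on a finger pad.
Only numpy, scipy, OpenCV 4.12 (cv2) and the standard library are available. Lean on these libraries where they do the work, as an engineer would, in place of code of your own. Each camera call takes 0.05 s, during which the arm holds its last target. There are 200 camera calls.

TASK

One of the four microscope-slide boxes packed in the rack has a wide pull tab on top: tip that box outward by its tab until it leans on the rail in front of the row, and let go of it there. Then take it again by its two broad sides, not by the tab, lift it out and lay it down gently on the rubber mat, wholly on the mat with its white lid face up. Leave the other three boxes standing in the rack and the jars and cup on the table where they are.

Things in the scene. Friction and masses are not known exactly. Their poses are not given: they have to be found in the camera images.
- slide_box: the box to fetch: closed grey plastic slide box standing on end in any of the rack's four places, 80 (x, depth) x 60 (y) x 160 mm (z), 0.27 to 0.45 kg. Origin at the centre of its underside. Front (-x face, grey, with a label frame) looks out of the rack; back (+x face) is the white lid. The two 160 x 80 mm faces (+y, -y) are the broad sides, 60 mm apart.
- slide_box_tab: its pull tab, fixed upright on its top: a plate 6 mm thick (x), 46 mm wide (y), 22 mm high, at x = -20 mm of the box's frame; origin on the box's top face at the tab's middle, axes as the box's
- tab_top (a point): middle of the upper edge of the wide pull tab, 22 mm above the box's top face
- box_top (a point): centre of the top face of that box (160 mm along its z)
- box_bottom (a point): centre of the underside of that box
- box_middle (a point): centre of that box, 80 mm along its z
- rack: fixed aluminium rack; its y runs along the row of boxes, 62 mm apart (y = -93, -31, 31, 93 mm; gaps 2 mm, no room for fingers), x from front to back. Origin on the table under the row's centre. Floor top z = 6 mm; a front lip at x = -50 to -42 mm, up to z = 16 mm, keeps boxes from sliding out. End panels at y = +-126 to 134 mm, x = -48 to 56 mm, 113 mm high.
- hold_down (a point): middle of the underside of the steel rail along the back of the rack: x = 32 to 56 mm, z = 173 to 181 mm in the rack's frame, 7 mm above the boxes and overlapping their last 8 mm, so that no box can be lifted straight up; axes as the rack's
- rest_rail (a point): middle of the axis of the 10 mm round steel bar along y in front of the row (rack x = -91, z = 50 mm). A box tipped outward turns about its lower front edge against the lip, falls outward by itself past about 27 deg and rests with its front face on this bar, about 50 deg from upright, its upper half standing out before the other boxes, sides free
- mat: black rubber mat with a thin grey border line, 170 (x) x 235 (y) x 4 mm, fixed on the table; origin at the centre of its underside. The box may lie on it in any direction, as long as it fits.
- plain_box_a: one of the three other boxes in the row: as the slide box, but its pull tab is only 18 mm wide (same height and place). Origin at the centre of its underside.
- plain_box_b: one of the three other boxes in the row: as the slide box, but its pull tab is only 18 mm wide (same height and place). Origin at the centre of its underside.
- plain_box_c: one of the three other boxes in the row: as the slide box, but its pull tab is only 18 mm wide (same height and place). Origin at the centre of its underside.
- red_jar: loose specimen jar with a red lid, 66 mm across, 84 mm high, on the table; origin under its centre; leave alone
- red_vial: loose small specimen jar with a red lid, 46 mm across, 73 mm high, on the table; origin under its centre; leave alone
- white_cup: loose white specimen cup, 72 mm across, 82 mm high, on the table; origin under its centre; leave alone

How it is judged:
On the way, in this order (a step that is already met when the one before it is completed fails the run):
1. the box with the wide tab leans outward on the rest rail, its foot still in the rack, and the gripper has let go of it (angle between slide_box's own z axis and vertical between 0.7 and 1.05 rad and x of box_bottom in the frame of rack above -0.06 m and z of box_bottom in the frame of rack below 0.06 m and x of box_top in the frame of rack between -0.19 and -0.07 m and contact force between the fingers and slide_box below 0.1 N and linear speed of slide_box below 0.02 m/s), for 0.3 s.
2. the box is held by its sides, not by its tab, and is lifted out of the rack (contact force between the fingers and slide_box above 1 N and contact force between the fingers and slide_box_tab below 0.1 N and z of box_bottom in the frame of rack above 0.08 m), for 0.2 s.
At the end, for the whole second after the job is handed in: the box with the wide tab lies at rest and released on the mat, lid up within 0.1 rad, the centres of both its ends over the mat; the other three boxes stand upright in the rack (within 0.1 rad and 20 mm of where they were); jars and cup within 30 mm of where they were (angle between slide_box's own x axis and vertical below 0.1 rad and height (world z) of box_middle below 0.055 m and x of box_top in the frame of mat between -0.085 and 0.085 m and y of box_top in the frame of mat between -0.1175 and 0.1175 m and x of box_bottom in the frame of mat between -0.085 and 0.085 m and y of box_bottom in the frame of mat between -0.1175 and 0.1175 m and linear speed of slide_box below 0.02 m/s and contact force between the fingers and slide_box below 0.1 N and distance of each of plain_box_a, plain_box_b, plain_box_c from where it was at the start of the episode below 0.02 m and angle between each of plain_box_a, plain_box_b, plain_box_c's own z axis and vertical below 0.1 rad and distance of each of red_jar, red_vial, white_cup from where it was at the start of the episode below 0.03 m); the robot touches nothing.
It fails at once if another box is tipped over, or pulled out of the row (angle between any of plain_box_a, plain_box_b, plain_box_c's own z axis and vertical above 0.35 rad or distance of any of plain_box_a, plain_box_b, plain_box_c from where it was at the start of the episode above 0.05 m).
It fails at once if a jar or the cup is knocked away (distance of any of red_jar, red_vial, white_cup from where it was at the start of the episode above 0.03 m).
It fails at once if the box drops, topples or is slammed onto the mat (faster than 0.7 m/s close above it) (horizontal distance between box_middle and mat below 0.12 m and height (world z) of box_middle below 0.075 m and linear speed of slide_box above 0.7 m/s).
It also fails if it takes over 64 s, if anything falls off the work surface, if the arm or the gripper's body presses on something with over 40 N, if the wrist force passes 120 N, or if a joint passes its speed limit or range.

## Working session

There is one attempt and no reset: what is moved stays moved. The work goes in short steps, Python scripts to look and compute and a tool call to move; the robot and the scene stay as the last step left them, time stands still between calls to the robot, and variables do not carry over. Pictures are saved under pics/ and viewed, at most 10 in all, crops included, and the job is handed in when it is done.

Besides the shell and the picture viewer there is one more tool, called after "Emit:" as name(argument=value, ...) on one line, values as JSON. carry_out: Moves the arm, as the interface text tells. Its arguments: {"type":"object","properties":{"moves":{"type":"array"}},"required":["moves"]}

```bash
mkdir -p pics; python3 - <<'E'
from rig import bot, vision, workorder
import cv2,numpy as np
print(bot.state())
for n in("scene","top"):
    im=vision.capture(n); cv2.imwrite(f"pics/{n}0.png",im[:,:,::-1]); m=vision.camera_model(n)
    R=cv2.Rodrigues(np.array(m['rvec'],float))[0]; print(n,m, -R.T@np.array(m['tvec']).ravel())
E
```

```text
{'clock': 0.0, 'joints': array([ 1.08909337e+00,  2.64808400e-01,  1.60537690e+00, -3.14147790e-05,
        1.27368296e+00, -3.69261455e-02]), 'qvel': array([ 0.0015059 , -0.00164747, -0.00011094,  0.00200262, -0.00092847,
       -0.00030564]), 'tau': array([-2.05198769e-03, -5.15106797e+01, -3.67314613e+01, -3.86487536e-04,
        1.28998450e-02, -1.81850532e-05]), 'tcp_pos': array([0.2900948 , 0.60863335, 0.21262327]), 'orientation': array([-2.77241157e-04,  2.20555195e-01,  9.75373832e-01, -1.10361095e-03]), 'ft_force': array([-0.10678615,  0.53188815,  0.56438152]), 'moment': array([-0.08544996,  0.02397827,  0.05913064]), 'gripper_force': 0.0, 'opening': 0.08517967949204}
scene {'mtx': array([[379.90705759,   0.        , 274.79633209],
       [  0.        , 379.90705759, 207.23772031],
       [  0.        ,   0.        ,   1.        ]]), 'rvec': array([ 2.17258256, -0.71414007,  0.34690016]), 'tvec': array([-0.38230885,  0.42882641,  0.52640321])} [ 0.22380571 -0.33017553  0.66936358]
top {'mtx': array([[518.22165344,   0.        , 283.50777502],
       [  0.        , 518.22165344, 213.61524727],
       [  0.        ,   0.        ,   1.        ]]), 'rvec': array([ 1.68849073, -2.02199761,  0.71512781]), 'tvec': array([0.29487314, 0.51377678, 1.0570074 ])} [-0.19054588  0.35169629  1.14375845]
```

View pics/scene0.png

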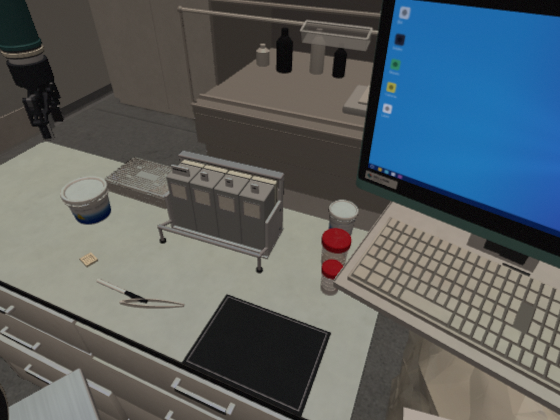

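View pics/top0.png

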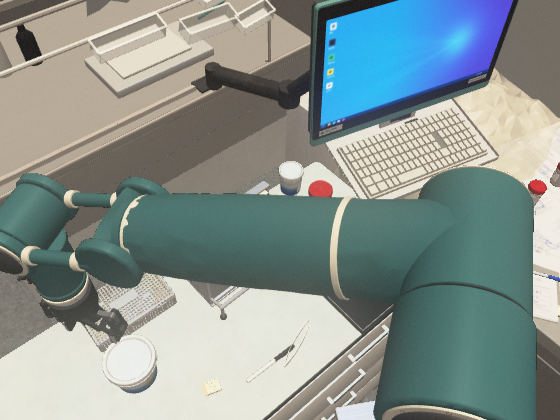

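The scene view shows the rack at about (165–285, 155–270), with the wide tab apparently on the leftmost box (180,170). The mat is at (190–330, 295–405). In the top view the arm hides the rack. I'll zoom in on the scene view.

```bash
python3 - <<'E'
import cv2
im=cv2.imread("pics/scene0.png"); cv2.imwrite("pics/c0.png",cv2.resize(im[145:275,150:300],None,fx=4.6,fy=4.6,interpolation=cv2.INTER_CUBIC))
E
```

```text
(no output)
```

View pics/c0.png

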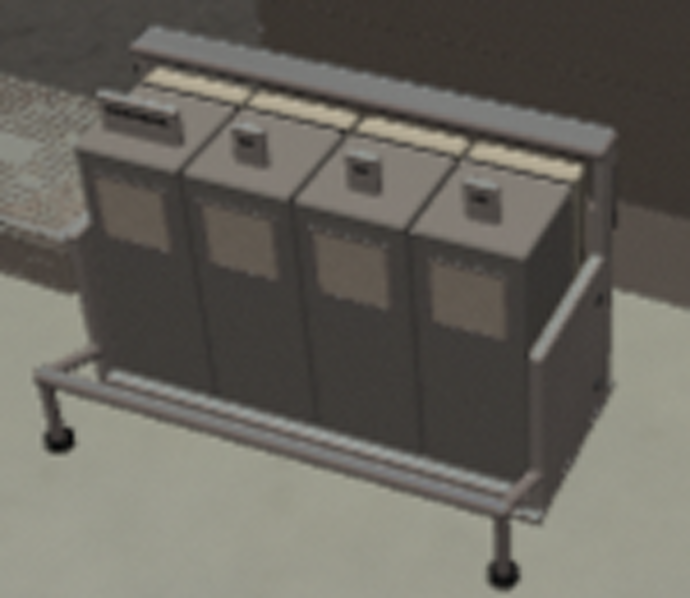

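The crop shows that the leftmost box, at rack y = +93 mm, carries the wide tab (crop 100–180, 95–140). The other three tabs are narrow. The corners of the top front edges are visible.

```bash
cat >h.py <<'E'
import cv2,numpy as np
from rig import bot,vision
def ray(n,p,z):
    m=vision.camera_model(n);R=cv2.Rodrigues(np.array(m['rvec'],float))[0];t=np.array(m['tvec'],float).ravel()
    c=-R.T@t;d=R.T@np.linalg.inv(m['mtx'])@np.array([p[0],p[1],1.]);return c+d*(z-c[2])/d[2]
E
python3 - <<'E'
from h import *
np.set_printoptions(precision=4,suppress=True)
c=lambda x,y:(150+(x+.5)/4.6-.5,145+(y+.5)/4.6-.5)
P=[ray("scene",c(*p),.166) for p in[(79,152),(181,176),(294,203),(410,234),(525,265)]]
print(np.array(P));d=P[0]-P[-1];print("len",np.linalg.norm(d),"yaw",np.arctan2(-d[0],d[1]))
T=[ray("scene",c(*p),.188) for p in[(98,93),(182,118)]];print("tab",T,np.linalg.norm(T[0]-T[1]))
F=[ray("scene",c(*p),.0) for p in[(59,445),(503,582)]];print("feet",F,np.linalg.norm(F[0]-F[1]))
im=cv2.imread("pics/scene0.png")
m=((im.max(2)<40)).astype(np.uint8);m[:290]=0;m[:,:180]=0;m[:,340:]=0
n,l,s,ce=cv2.connectedComponentsWithStats(m);i=1+s[1:,4].argmax()
k=max(cv2.findContours((l==i).astype(np.uint8),0,2)[0],key=cv2.contourArea);print(s[i])
q=cv2.approxPolyDP(cv2.convexHull(k),6,True)[:,0];print(q)
Q=np.array([ray("scene",p,.004) for p in q]);print(Q,np.linalg.norm(Q-np.roll(Q,1,0),axis=1),Q.mean(0))
for nm,p,z in[("redjar",(337,237),.084),("vial",(333,267),.073),("cup",(343,210),.082),("tub",(86,190),.082)]:print(nm,ray("scene",p,z))
E
```

```text
[[0.4532 0.3843 0.166 ]
 [0.4848 0.3364 0.166 ]
 [0.5184 0.2849 0.166 ]
 [0.5503 0.232  0.166 ]
 [0.5804 0.1815 0.166 ]]
len 0.23941544615201663 yaw 0.5603918975458613
tab [array([0.472 , 0.3947, 0.188 ]), array([0.4957, 0.3504, 0.188 ])] 0.050198576479522236
feet [array([0.4053, 0.3719, 0.    ]), array([0.5436, 0.1514, 0.    ])] 0.2602825874921471
[ 189  298  136  111 8536]
[[228 298]
 [324 334]
 [297 408]
 [189 360]]
[[ 0.4461  0.1262  0.004 ]
 [ 0.5529 -0.0585  0.004 ]
 [ 0.4226 -0.1347  0.004 ]
 [ 0.3158  0.0493  0.004 ]] [0.1513 0.2134 0.151  0.2127] [ 0.4344 -0.0044  0.004 ]
redjar [0.6987 0.0698 0.084 ]
vial [0.6388 0.0175 0.073 ]
cup [0.777  0.1304 0.082 ]
tub [0.3029 0.5731 0.082 ]
```

The geometry is consistent: row length 239 mm (nominal 246), tab at about (0.484, 0.373), rack yaw about 0.56, mat centre (0.434, −0.004). I'll move above the tab and look from near.

Emit:
carry_out(moves=[[[0,0,0.4],[0,0,0],1],[[0.3,-0.3,0.8],[0,0,-0.03],0.5],[[0.6,-0.6,0.9],[0,0,-0.07],0],[[0.9,-0.9,0.9],[0,0,-0.1],0],[[1,-1,0.9],[0,0,-0.14],-0.3],[[1,-1,0.9],[0,0,-0.18],-0.3],[[1,-1,0.9],[0,0,-0.18],-0.3]])

```text
clock: 0.68
tcp_pos: [0.3919, 0.5078, 0.304]
orientation: [-0.0, 0.487, 0.874, -0.0]
ft_force: [-0.1, -0.4, 0.2]
opening: 0.03
gripper_force: 0.0
```

Emit:
carry_out(moves=[[[0.2,-0.3,0],[0,0,0],-0.3],[[0.4,-0.6,0],[0,0,0],-0.3],[[0.6,-0.9,0],[0,0,0],-0.3],[[0.7,-1,0],[0,0,0],-0.3],[[0.7,-1,0],[0,0,0],-0.3],[[0.7,-1,0],[0,0,0],-0.3]])

```text
clock: 1.18
tcp_pos: [0.4602, 0.4096, 0.3034]
orientation: [-0.001, 0.483, 0.875, -0.0]
ft_force: [0.8, 0.2, 0.2]
opening: 0.0301
gripper_force: 0.0
```

```bash
python3 - <<'E'
from h import *
s=bot.state();print(s['clock'],s['tcp_pos'],s['orientation'],s['joints'],s['opening'])
for n in("wrist",):
    cv2.imwrite(f"pics/{n}1.png",vision.capture(n)[:,:,::-1])
print(vision.camera_model("wrist"))
E
```

```text
1.1833 [0.46015139 0.40956136 0.30344627] [-6.59063183e-04  4.83438647e-01  8.75377981e-01 -1.76084212e-04] [6.86214723e-01 1.11845564e-01 1.61996545e+00 1.10765132e-03
 1.41059771e+00 1.24398831e-01] 0.030076983262897518
{'mtx': array([[319.72270551,   0.        , 280.45065858],
       [  0.        , 319.72270551, 211.59229699],
       [  0.        ,   0.        ,   1.        ]]), 'hand_eye': array([[ 2.14981772e-04, -9.59954862e-01, -2.80154631e-01,
         7.12951202e-02],
       [ 9.99999344e-01,  5.21644514e-04, -1.02005651e-03,
        -6.86521097e-04],
       [ 1.12534934e-03, -2.80154228e-01,  9.59954344e-01,
        -1.60965873e-01],
       [ 0.00000000e+00,  0.00000000e+00,  0.00000000e+00,
         1.00000000e+00]])}
```

View pics/wrist1.png

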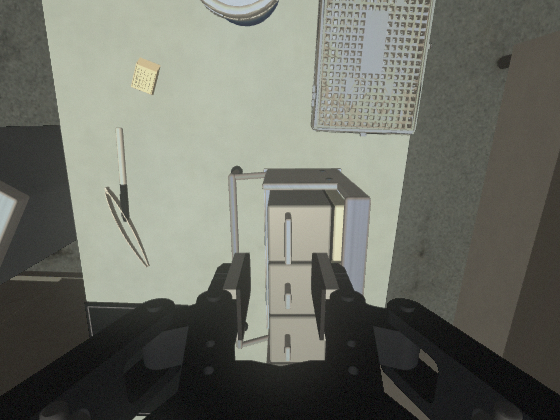

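The wrist view shows the wide tab upright at x≈286–292, y≈212–264, on the end box, whose front edge is at x≈270. The box edges run along the image columns, so the yaw is right.

```bash
cat >>h.py <<'E'
from scipy.spatial.transform import Rotation as Ro
def wray(s,p,z):
    m=vision.camera_model("wrist");H=m['hand_eye'];q=s['orientation'];R=Ro.from_quat([q[1],q[2],q[3],q[0]]).as_matrix()
    c=R@H[:3,3]+s['tcp_pos'];d=R@H[:3,:3]@np.linalg.inv(m['mtx'])@np.array([p[0],p[1],1.]);return c+d*(z-c[2])/d[2]
E
python3 - <<'E'
from h import *
np.set_printoptions(precision=4,suppress=True)
im=cv2.imread("pics/wrist1.png");g=cv2.cvtColor(im,6)
print(g[235,262:350]);print(g[205:270,288]); print(g[180:275,310])
s=bot.state();R=Ro.from_quat(np.r_[s['orientation'][1:],s['orientation'][0]]).as_matrix();print(R[:,1])
X=R[:2,1];Y=np.array([-X[1],X[0]]);o=s['tcp_pos'][:2]
for nm,p,z in[("tabt",(289,214),.188),("tabb",(289,262),.188),("front",(269,235),.166),("front2",(269,300),.166),("lidedge",(331,235),.166),("boxtop far",(310,191),.166),("near",(310,262),.166)]:
    w=wray(s,p,z);print(nm,w,(w[:2]-o)@X,(w[:2]-o)@Y)
E
```

```text
[184 186 175 154 170 146 129 152 177 182 181 180 182 179 181 179 179 180
 181 177 179 173 106 141 172 184 184 183 161 107 178 178 178 179 178 176
 176 178 178 178 176 179 179 176 176 177 177 179 178 177 178 176 177 176
 176 179 176 178 175 176 176 178 176 177 176 178 172 143  88  68  70 144
 191 214 217 216 216 216 215 213 139 112 138 146 153 157 157 155]
[109 141 165 189 187 186 189 121  92  89  88  86  89  91 152 169 182 183
 182 184 183 182 184 184 184 183 182 184 183 185 184 185 184 184 183 185
 185 182 186 184 185 184 184 183 184 184 185 183 183 183 184 184 182 183
 184 182 184 185 183 158 146 163 174 172 171]
[ 88  88  85 121 161 175 181 181 170 139  84  77  77  75  77  78  76  77
  79  79  78  81  78  81  80 113 142 165 185 186 185 186 185 184 185 183
 183 183 184 182 181 182 181 181 180 178 181 178 180 178 178 179 178 177
 179 178 177 174 178 176 174 176 173 175 175 174 174 172 172 172 171 173
 172 171 170 170 169 169 169 168 151  94  80  94 124 146 161 171 172 171
 167 170 169 167 169]
[ 0.846   0.5332 -0.0008]
tabt [0.4715 0.4039 0.188 ] 0.006640842548074016 -0.011529717869594426
tabb [0.497  0.3641 0.188 ] 0.0070040970363440406 -0.05882093104048548
front [0.4704 0.3697 0.166 ] -0.01249172400024271 -0.03990015462662904
front2 [0.5088 0.3075 0.166 ] -0.013207324426133607 -0.11304367683145833
lidedge [0.5225 0.4026 0.166 ] 0.049094586676094634 -0.03984187565196283
boxtop far [0.4801 0.4287 0.166 ] 0.02707790771571301 0.004819973508058748
near [0.5211 0.3671 0.166 ] 0.02900183493936499 -0.06913482298030463
```

Emit:
carry_out(moves=[[[0.26,-0.29,0],[0,0,0],-0.3],[[0.26,-0.29,-0.3],[0,0,0],-0.3],[[0.26,-0.29,-0.6],[0,0,0],-0.3],[[0.26,-0.29,-0.8],[0,0,0],-0.3],[[0.26,-0.29,-0.9],[0,0,0],-0.3],[[0.26,-0.29,-0.9],[0,0,0],-0.3],[[0.26,-0.29,-0.9],[0,0,0],-0.3]])

```text
clock: 1.82
tcp_pos: [0.4857, 0.3814, 0.2139]
orientation: [-0.0, 0.483, 0.876, -0.0]
ft_force: [-0.3, 0.5, 0.5]
opening: 0.0301
gripper_force: 0.0
```

```bash
python3 - <<'E'
from h import *
s=bot.state();print(s['clock'],s['tcp_pos'],s['ft_force'],s['opening'])
a=vision.capture("wrist")[:,:,::-1];b=vision.capture("scene")[:,:,::-1]
b=cv2.resize(b[100:260,130:300],None,fx=3,fy=3)[:420]
a=a[:420,150:410]
cv2.imwrite("pics/m2.png",np.hstack([a,b]))
E
```

```text
1.8167 [0.48572395 0.38136461 0.2139404 ] [-0.27765003  0.54121217  0.48523554] 0.030149585887525095
```

View pics/m2.png

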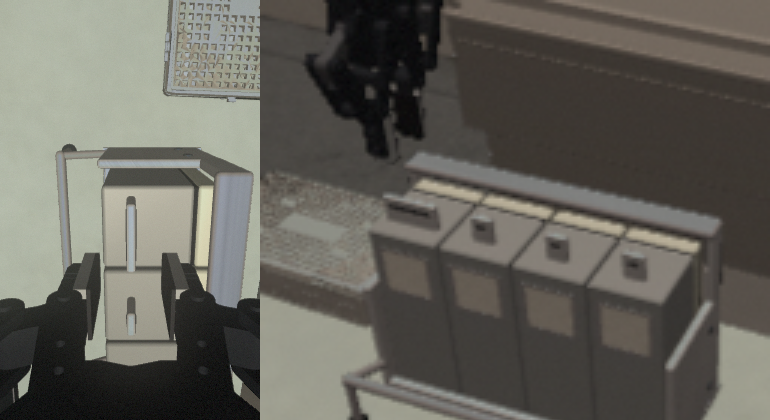

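The composite shows the open fingers above the end box. In the wrist part the tab is at x≈131, y≈197–270, centred between the fingers. I'll check the height and along-row offset by projection.

```bash
python3 - <<'E'
from h import *
s=bot.state();np.set_printoptions(precision=4,suppress=True)
R=Ro.from_quat(np.r_[s['orientation'][1:],s['orientation'][0]]).as_matrix()
m=vision.camera_model("scene")
for d in(0,.011): 
  P=s['tcp_pos']+R[:,2]*d
  for y in (-.015,0,.015):print(d,y,cv2.projectPoints(P+R[:,1]*y,m['rvec'],m['tvec'],m['mtx'],None)[0].ravel())
w=vision.camera_model("wrist");Hi=np.linalg.inv(w['hand_eye'])
for z in(-.008,0,.011,.031):
  c=Hi@[0,0,z,1];print(z,(w['mtx']@c[:3]/c[2])[:2]-[150,0])
X=R[:2,1];Y=np.array([-X[1],X[0]]);o=s['tcp_pos'][:2]
for nm,p,z in[("tabfar",(281,206),.188),("tabnear",(281,271),.188),("boxfar",(300,187),.166),("boxnear",(300,267),.166),("front",(253.5,220),.166)]:
    q=wray(s,p,z);print(nm,q,(q[:2]-o)@X,(q[:2]-o)@Y)
E
```

```text
0 -0.015 [173.8467 158.0407]
0 0 [177.5528 154.6684]
0 0.015 [181.166  151.3806]
0.011 -0.015 [174.6504 162.247 ]
0.011 0 [178.3158 158.8496]
0.011 0.015 [181.8902 155.5367]
-0.008 [132.0586 260.6284]
0 [132.0043 254.3637]
0.011 [131.9371 246.5988]
0.031 [131.8326 234.5378]
tabfar [0.4762 0.3982 0.188 ] -0.0004564487116944291 0.01970186212462647
tabnear [0.4996 0.3611 0.188 ] -0.0004258358396233109 -0.024164699283935383
boxfar [0.4832 0.4112 0.166 ] 0.012400991067396457 0.026944152645039812
boxnear [0.5155 0.3618 0.166 ] 0.013424004230189635 -0.03208753016480775
front [0.4687 0.3745 0.166 ] -0.019414547875806036 0.0036599173043871842
```

Emit:
carry_out(moves=[[[0.01,-0.02,-0.2],[0,0,0],-0.4],[[0.01,-0.02,-0.3],[0,0,0],-0.5],[[0.01,-0.02,-0.3],[0,0,0],-0.6],[[0.01,-0.02,-0.3],[0,0,0],-0.65],[[0.01,-0.02,-0.3],[0,0,0],-0.65]])

```text
clock: 2.33
tcp_pos: [0.4878, 0.3787, 0.185]
orientation: [0.0, 0.484, 0.875, 0.001]
ft_force: [-0.4, 0.3, -0.3]
opening: 0.0151
gripper_force: 0.0
```

```bash
python3 - <<'E'
from h import *
s=bot.state();print(s['clock'],s['tcp_pos'],s['ft_force'],s['opening'],bot.tcp_to_tips)
a=vision.capture("wrist")[:,:,::-1];b=vision.capture("scene")[:,:,::-1]
b=cv2.resize(b[130:235,140:240],None,fx=4,fy=4,interpolation=2)
a=cv2.resize(a[170:345,210:340],None,fx=2.4,fy=2.4)
cv2.imwrite("pics/m3.png",np.hstack([a,b]))
E
```

```text
2.3333 [0.48780923 0.37869061 0.18499165] [-0.43534814  0.27726818 -0.25628634] 0.015110901338052362 0.011
```

View pics/m3.png

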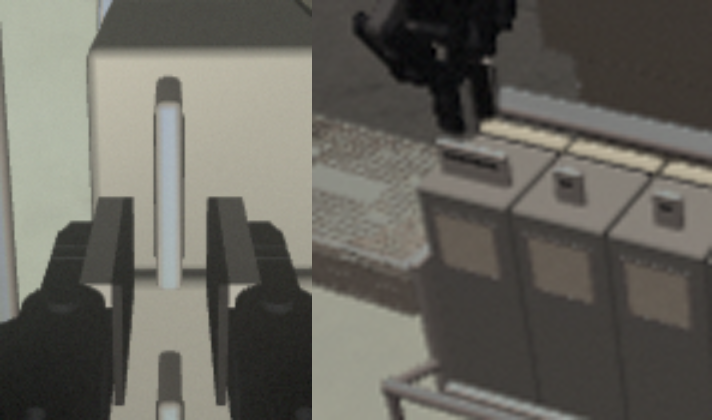

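The view suggests the fingertips are still above the tab's top edge: the tips end at (110–130, 200) on the left and above the tab at (470, 130) on the right. I'll descend in small steps and watch the force.

Emit:
carry_out(moves=[[[-0.01,0.0,-0.03],[0,0,0],-0.65],[[-0.01,0.0,-0.06],[0,0,0],-0.65],[[-0.01,0.0,-0.06],[0,0,0],-0.65],[[-0.01,0.0,-0.06],[0,0,0],-0.65]])

```text
clock: 2.77
tcp_pos: [0.4862, 0.3781, 0.1776]
orientation: [-0.0, 0.484, 0.875, -0.0]
ft_force: [0.2, 0.0, 0.0]
opening: 0.0152
gripper_force: 0.0
```

Emit:
carry_out(moves=[[[0,0.0,-0.03],[0,0,0],-0.65],[[0,0.0,-0.05],[0,0,0],-0.65],[[0,0.0,-0.05],[0,0,0],-0.65]])

```text
clock: 3.02
tcp_pos: [0.4861, 0.3781, 0.1722]
orientation: [-0.0, 0.484, 0.875, -0.001]
ft_force: [0.9, -0.4, -0.2]
opening: 0.0148
gripper_force: 0.0
```

Emit:
carry_out(moves=[[[0,0.0,-0.03],[0,0,0],-0.65],[[0,0.0,-0.06],[0,0,0],-0.65],[[0,0.0,-0.06],[0,0,0],-0.65]])

```text
clock: 3.27
tcp_pos: [0.486, 0.378, 0.166]
orientation: [-0.0, 0.484, 0.875, -0.001]
ft_force: [0.2, -0.1, -0.5]
opening: 0.0152
gripper_force: 0.0
```

```bash
python3 - <<'E'
from h import *
s=bot.state();print(s['clock'],s['tcp_pos'],s['ft_force'],s['opening'])
a=vision.capture("wrist")[:,:,::-1];b=vision.capture("scene")[:,:,::-1]
b=cv2.resize(b[130:235,140:240],None,fx=4,fy=4,interpolation=2)
a=cv2.resize(a[170:345,210:340],None,fx=2.4,fy=2.4)
cv2.imwrite("pics/m4.png",np.hstack([a,b]))
E
```

```text
3.2667 [0.48599872 0.37796437 0.16600329] [ 0.18104836 -0.06086984 -0.4958304 ] 0.015217386422567857
```

View pics/m4.png

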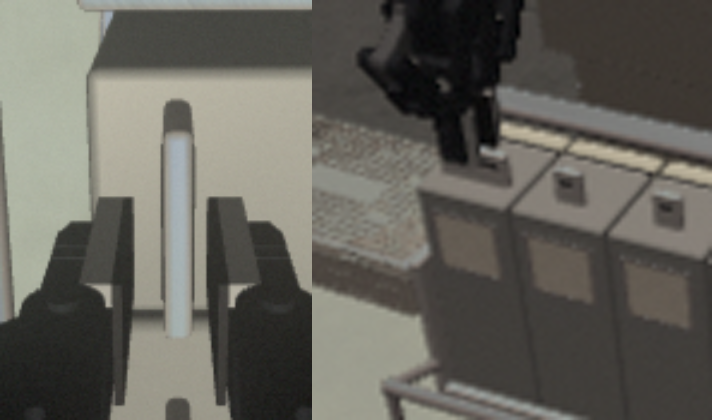

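The front finger now covers part of the tab, with its tip at about (452,165) on the right, so the fingers straddle the tab's upper part. They sit about 25 mm farther back than nominal. I'll go a bit lower.

Emit:
carry_out(moves=[[[0,0.0,-0.03],[0,0,0],-0.65],[[0,0.0,-0.06],[0,0,0],-0.65],[[0,0.0,-0.06],[0,0,0],-0.65]])

```text
clock: 3.62
tcp_pos: [0.4861, 0.378, 0.1601]
orientation: [-0.0, 0.484, 0.875, -0.001]
ft_force: [-0.7, 0.4, -0.6]
opening: 0.0146
gripper_force: 0.0
```

Emit:
carry_out(moves=[[[0,0.0,-0.03],[0,0,0],-0.65],[[0,0.0,-0.05],[0,0,0],-0.65],[[0,0.0,-0.05],[0,0,0],-0.65]])

```text
clock: 3.87
tcp_pos: [0.4861, 0.3781, 0.1553]
orientation: [-0.0, 0.484, 0.875, -0.0]
ft_force: [-0.2, 0.7, 0.3]
opening: 0.0149
gripper_force: 0.0
```

Emit:
carry_out(moves=[[[0,0.0,-0.02],[0,0,0],-0.65],[[0,0.0,-0.04],[0,0,0],-0.65],[[0,0.0,-0.04],[0,0,0],-0.65]])

```text
clock: 4.12
tcp_pos: [0.4862, 0.3781, 0.1515]
orientation: [-0.0, 0.484, 0.875, -0.0]
ft_force: [-1.4, -0.4, -1.1]
opening: 0.015
gripper_force: 0.0
```

Emit:
carry_out(moves=[[[0,0.0,-0.02],[0,0,0],-0.65],[[0,0.0,-0.04],[0,0,0],-0.65],[[0,0.0,-0.04],[0,0,0],-0.65]])

```text
clock: 4.37
tcp_pos: [0.4867, 0.3785, 0.149]
orientation: [0.0, 0.484, 0.875, 0.0]
ft_force: [-1.5, -1.9, 4.6]
opening: 0.0151
gripper_force: 2.3
```

The tips touch the box top at TCP z≈0.150, so they are really about 16 mm behind the reported TCP. I'll raise 6 mm and tip the box, turning the loosely straddling fingers about the lower front edge.

Emit:
carry_out(moves=[[[0,0,0.06],[0,0,0],-0.65],[[-0.055,-0.035,0.07],[0.0075,-0.012,0],-0.65],[[-0.11,-0.07,0.075],[0.015,-0.0235,0],-0.65],[[-0.165,-0.105,0.076],[0.0225,-0.035,0],-0.65],[[-0.22,-0.14,0.076],[0.03,-0.047,0],-0.65],[[-0.275,-0.175,0.072],[0.037,-0.059,0],-0.65],[[-0.33,-0.21,0.066],[0.044,-0.0705,0],-0.65],[[-0.385,-0.245,0.056],[0.0515,-0.082,0],-0.65],[[-0.44,-0.28,0.045],[0.059,-0.094,0],-0.65],[[-0.44,-0.28,0.045],[0.059,-0.094,0],-0.65]])

```text
clock: 5.2
tcp_pos: [0.4394, 0.3483, 0.1507]
orientation: [0.083, 0.477, 0.862, 0.151]
ft_force: [0.1, 0.4, -0.8]
opening: 0.0152
gripper_force: 0.0
```

```bash
python3 - <<'E'
from h import *
s=bot.state();print(s['clock'],s['tcp_pos'],s['ft_force'],s['opening'],s['joints'])
a=vision.capture("wrist")[:,:,::-1];b=vision.capture("scene")[:,:,::-1]
b=cv2.resize(b[110:275,120:290],None,fx=2.5,fy=2.5,interpolation=2)[:412]
a=a[:412,110:450]
cv2.imwrite("pics/m5.png",np.hstack([a,b]))
E
```

```text
5.2 [0.43940984 0.34830683 0.15065495] [ 0.13411085  0.3792031  -0.84836573] 0.0151993060830645 [ 0.64447869 -0.12268936  2.17990719 -0.04246367  0.74005141  0.11001009]
```

View pics/m5.png

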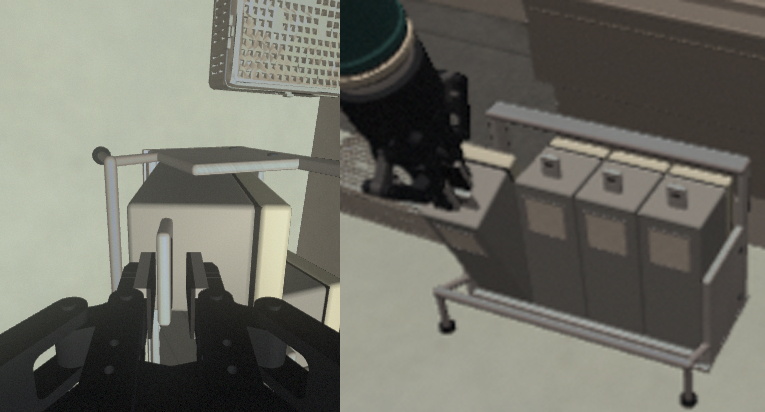

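The box tilts about 20° with the fingers around its tab, its foot is on the lip, and the neighbours are still upright. I'll continue past the balance point, watching joint 3.

Emit:
carry_out(moves=[[[-0.055,-0.034,-0.015],[0.0075,-0.012,0],-0.65],[[-0.11,-0.068,-0.032],[0.015,-0.024,0],-0.65],[[-0.16,-0.1,-0.052],[0.0225,-0.035,0],-0.65],[[-0.212,-0.134,-0.075],[0.03,-0.047,0],-0.65],[[-0.212,-0.134,-0.075],[0.03,-0.047,0],-0.65]])

```text
clock: 5.72
tcp_pos: [0.4193, 0.3354, 0.1428]
orientation: [0.124, 0.468, 0.846, 0.225]
ft_force: [-1.8, -2.0, -1.3]
opening: 0.015
gripper_force: 0.0
```

```bash
python3 - <<'E'
from h import *
s=bot.state();print(s['clock'],s['tcp_pos'],s['ft_force'],s['opening'],s['joints'])
E
```

```text
5.7167 [0.41927578 0.33542129 0.14280487] [-1.75271786 -1.97921775 -1.26841442] 0.01502381094893089 [ 0.66215004 -0.25990244  2.35983887 -0.09912814  0.52609019  0.17437603]
```

The force shows that the box now leans on the front finger, past its balance point. Joint 3 is near its limit, so I'll turn a little more and then lower the box by opening the fingers while rising.

Emit:
carry_out(moves=[[[-0.06,-0.038,-0.03],[0.009,-0.014,0],-0.65],[[-0.122,-0.077,-0.06],[0.018,-0.028,0],-0.65],[[-0.122,-0.077,-0.06],[0.018,-0.028,0],-0.5],[[-0.122,-0.077,-0.05],[0.018,-0.028,0],-0.3],[[-0.122,-0.077,-0.02],[0.018,-0.028,0],-0.1],[[-0.122,-0.077,0.02],[0.018,-0.028,0],0.1],[[-0.122,-0.077,0.06],[0.018,-0.028,0],0.4],[[-0.122,-0.077,0.1],[0.018,-0.028,0],0.7],[[-0.122,-0.077,0.14],[0.018,-0.028,0],1],[[-0.122,-0.077,0.18],[0.018,-0.028,0],1]])

```text
clock: 6.55
tcp_pos: [0.4095, 0.3296, 0.1641]
orientation: [0.149, 0.46, 0.832, 0.271]
ft_force: [-0.4, -0.1, -0.4]
opening: 0.0857
gripper_force: 0.0
```

```bash
python3 - <<'E'
from h import *
s=bot.state();print(s['clock'],s['tcp_pos'],s['ft_force'],s['opening'],s['joints'])
a=vision.capture("wrist")[:,:,::-1];b=vision.capture("scene")[:,:,::-1]
b=cv2.resize(b[110:275,120:290],None,fx=2.5,fy=2.5,interpolation=2)[:412]
a=a[:412,110:450]
cv2.imwrite("pics/m6.png",np.hstack([a,b]))
E
```

```text
6.55 [0.40953112 0.32957706 0.16414297] [-0.37700168 -0.13827234 -0.40246771] 0.0857139312578239 [ 0.67569577 -0.37103064  2.43589177 -0.14946623  0.45483128  0.22905219]
```

View pics/m6.png

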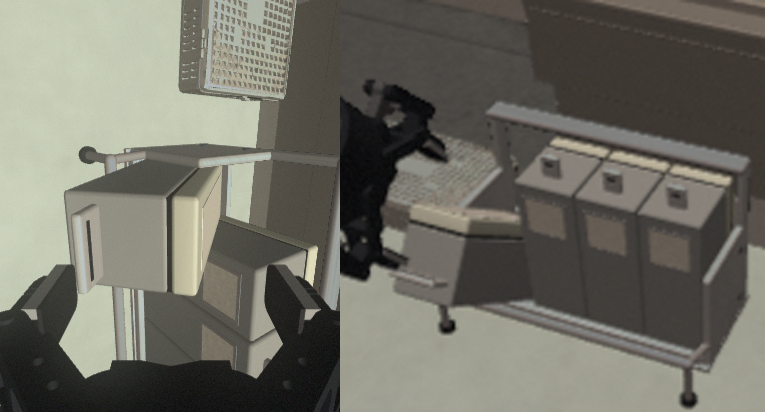

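The box has fallen onto the rail. The right part shows it leaning at about (400–520, 205–305) with its tab at (395–445, 275–288), clear of the fingers, and the three neighbours upright. I'll rise and bring the tool upright.

Emit:
carry_out(moves=[[[0,0,0.2],[0,0,0],1],[[0,0,0.5],[0,0,0],1],[[0,0,0.8],[0,0,0],1],[[0,0,1],[-0.018,0.028,0],1],[[0,0,1],[-0.036,0.056,0],1],[[0,0,1],[-0.054,0.085,0],1],[[0,0,1],[-0.071,0.113,0],1],[[0,0,1],[-0.089,0.141,0],1],[[0,0,1],[-0.107,0.169,0],1],[[0,0,1],[-0.107,0.169,0],1]])

```text
clock: 7.48
tcp_pos: [0.4116, 0.3307, 0.2613]
orientation: [-0.001, 0.484, 0.875, -0.002]
ft_force: [0.9, 0.6, -0.8]
opening: 0.0853
gripper_force: 0.0
```

Emit:
carry_out(moves=[[[0,0,0.2],[0,0,0.03],1],[[0,0,0.4],[0,0,0.065],1],[[0,0,0.4],[0,0,0.1],1],[[0,0,0.4],[0,0,0.13],1],[[0,0,0.4],[0,0,0.165],1],[[0,0,0.4],[0,0,0.2],1],[[0,0,0.4],[0,0,0.24],1],[[0,0,0.4],[0,0,0.28],1],[[0,0,0.4],[0,0,0.32],1],[[0,0,0.4],[0,0,0.36],1],[[0,0,0.4],[0,0,0.4],1],[[0,0,0.4],[0,0,0.44],1]])

```text
clock: 8.48
tcp_pos: [0.4083, 0.3288, 0.3028]
orientation: [0.001, -0.186, 0.983, 0.0]
ft_force: [0.0, 0.7, 0.2]
opening: 0.0855
gripper_force: 0.0
```

Emit:
carry_out(moves=[[[0,0,0],[0,0,0.03],1],[[0,0,0],[0,0,0.06],1],[[0,0,0],[0,0,0.06],1],[[0,0,0],[0,0,0.06],1]])

```text
clock: 8.82
tcp_pos: [0.4085, 0.3289, 0.3029]
orientation: [0.001, -0.273, 0.962, 0.0]
ft_force: [0.9, -0.2, -0.0]
opening: 0.0853
gripper_force: 0.0
```

```bash
python3 - <<'E'
from h import *
s=bot.state();print(s['clock'],s['tcp_pos'],s['orientation'],s['opening'],s['joints'])
a=vision.capture("wrist")[:,:,::-1];b=vision.capture("scene")[:,:,::-1]
cv2.imwrite("pics/w7.png",a);cv2.imwrite("pics/s7.png",b)
b=cv2.resize(b[150:275,120:240],None,fx=3.2,fy=3.2,interpolation=2)
b=cv2.copyMakeBorder(b,0,20,0,0,0)[:420]
a=a[:,100:500]
cv2.imwrite("pics/m7.png",np.hstack([a,b]))
E
```

```text
8.8167 [0.40845674 0.32888586 0.30290094] [ 5.98186060e-04 -2.73276344e-01  9.61935367e-01  1.79488094e-04] 0.08530853470313979 [ 6.30452430e-01 -6.81429887e-02  1.80453121e+00 -7.86703126e-05
  1.40395778e+00 -1.49392576e+00]
```

View pics/m7.png

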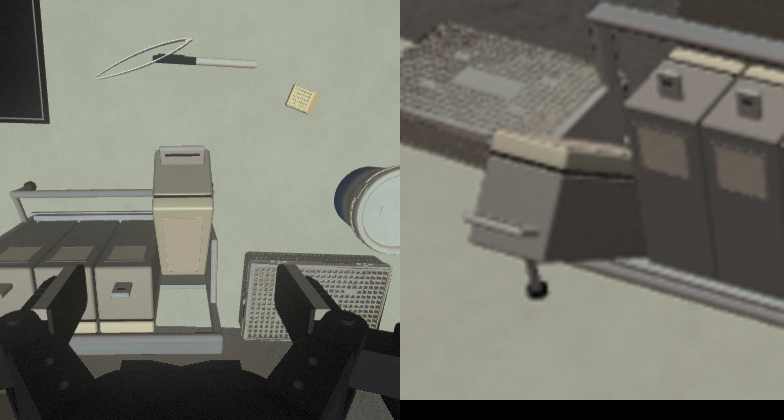

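The wrist view shows the box centred between the fingers (x≈155–213 in the crop, against an expected 182). In the scene crop the near-side top corners are at (567,143) for the lid and (545,262) for the front. I'll intersect those rays with the near-side plane to get the lean.

```bash
python3 - <<'E'
from h import *
np.set_printoptions(precision=4,suppress=True)
s=bot.state();R=Ro.from_quat(np.r_[s['orientation'][1:],s['orientation'][0]]).as_matrix();print(R)
X=np.array([.8465,.5324,0]);Y=np.array([-.5324,.8465,0])
piv=np.array([.4674,.3683,.006])
for e in [(255,150),(313,150),(253,212),(313,212)]:
    z=.13 if e[1]<200 else .168
    w=wray(s,e,z)-piv; print(e,w@X,w@Y)
m=vision.camera_model("scene");Rc=cv2.Rodrigues(m['rvec'])[0];c=-Rc.T@np.ravel(m['tvec'])
P=[]
for u in[(567,143),(545,262)]:
    p=np.array([120+(u[0]-400)/3.2,150+u[1]/3.2,1]);d=Rc.T@np.linalg.inv(m['mtx'])@p
    for yy in(-.030,-.027):
        t=((piv-c)@Y+yy)/(d@Y);q=c+d*t-piv;print(u,yy,q@X,q[2]);P.append([q@X,q[2]])
P=np.array(P);v=P[0]-P[2];print(np.linalg.norm(v),np.degrees(np.arctan2(v[1],v[0])))
w=s['tcp_pos']-piv;print("tcp",w@X,w@Y,w[2])
E
```

```text
[[-0.8504 -0.5261  0.0008]
 [-0.5261  0.8504  0.0005]
 [-0.0009 -0.     -1.    ]]
(255, 150) -0.11155881518044573 -0.027811081773182943
(313, 150) -0.11113302535285359 0.03192264474320608
(253, 212) -0.05615026455434036 -0.028456222920758202
(313, 212) -0.05574076248733688 0.02939993274596486
(567, 143) -0.03 -0.05867389480678968 0.16526208828830075
(567, 143) -0.027 -0.05506337657625951 0.16179960315110975
(545, 262) -0.03 -0.10532929980193977 0.0974005262108878
(545, 262) -0.027 -0.10204310030488861 0.09346631060930277
0.08235240386805989 55.49114387613926
tcp -0.07063361597939025 -0.001992933700907125 0.2969859044982461
```

The lean is about 53° with the foot slid in about 19 mm, which agrees with the rail geometry. With the tool straight down, I'll aim for TCP z≈0.09, 3 cm toward the rack. I'll shift first and then descend.

Emit:
carry_out(moves=[[[0.24,0.19,0],[0,0,0],1],[[0.24,0.19,-0.3],[0,0,0],1],[[0.24,0.19,-0.6],[0,0,0],1],[[0.24,0.19,-0.9],[0,0,0],1],[[0.24,0.19,-1],[0,0,0],1],[[0.24,0.19,-1],[0,0,0],1]])

```text
clock: 9.42
tcp_pos: [0.4308, 0.3465, 0.1991]
orientation: [-0.003, -0.274, 0.962, -0.001]
ft_force: [0.9, 1.0, 0.5]
opening: 0.0859
gripper_force: 0.0
```

Emit:
carry_out(moves=[[[0,0,-0.2],[0,0,0],1],[[0,0,-0.4],[0,0,0],1],[[0,0,-0.6],[0,0,0],1],[[0,0,-0.7],[0,0,0],1],[[0,0,-0.7],[0,0,0],1]])

```text
clock: 9.83
tcp_pos: [0.4323, 0.3477, 0.1321]
orientation: [-0.001, -0.274, 0.962, -0.0]
ft_force: [-0.6, -0.4, -0.1]
opening: 0.0853
gripper_force: 0.0
```

Emit:
carry_out(moves=[[[0,0,-0.1],[0,0,0],1],[[0,0,-0.2],[0,0,0],1],[[0,0,-0.3],[0,0,0],1],[[0,0,-0.4],[0,0,0],1],[[0,0,-0.4],[0,0,0],1]])

```text
clock: 10.25
tcp_pos: [0.4315, 0.3471, 0.0904]
orientation: [-0.002, -0.274, 0.962, -0.001]
ft_force: [-0.0, -0.4, 0.2]
opening: 0.0855
gripper_force: 0.0
```

```bash
python3 - <<'E'
from h import *
s=bot.state();print(s['clock'],s['tcp_pos'],s['ft_force'],s['opening'],s['joints'])
a=vision.capture("wrist")[:,:,::-1];b=vision.capture("scene")[:,:,::-1]
b=cv2.resize(b[130:265,120:245],None,fx=3.1,fy=3.1,interpolation=2)[:418]
a=a[:418,100:480]
cv2.imwrite("pics/m8.png",np.hstack([a,b]))
E
```

```text
10.25 [0.4315151  0.34712095 0.09040187] [-0.04461588 -0.40108858  0.17470044] 0.0855456498531937 [ 6.32451661e-01  1.49368089e-01  1.98300791e+00  6.88961835e-06
  1.01317213e+00 -1.49441147e+00]
```

View pics/m8.png

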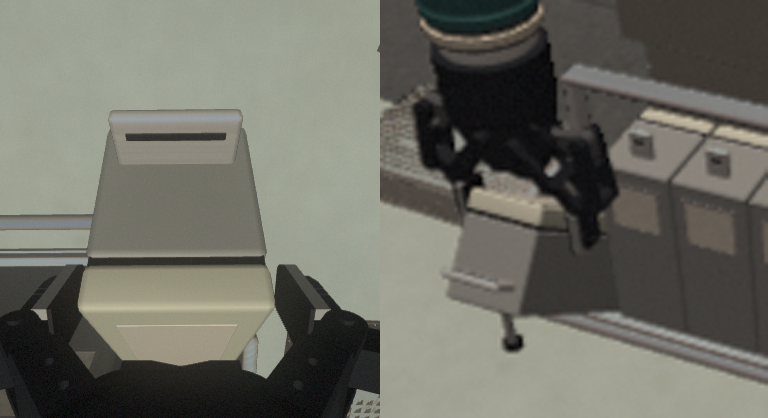

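The fingers straddle the broad sides near the lid, on the left at x≈65–80 and 275–300, and the palm is clear of the lid. Closing.

Emit:
carry_out(moves=[[[0,0,0],[0,0,0],0.2],[[0,0,0],[0,0,0],-1],[[0,0,0],[0,0,0],-1],[[0,0,0],[0,0,0],-1],[[0,0,0],[0,0,0],-1],[[0,0,0],[0,0,0],-1],[[0,0,0],[0,0,0],-1]])

```text
clock: 10.93
tcp_pos: [0.4337, 0.3485, 0.0937]
orientation: [0.001, -0.274, 0.962, 0.0]
ft_force: [0.0, -1.1, 3.8]
opening: 0.0592
gripper_force: 64.8
```

Emit:
carry_out(moves=[[[0,0,0.1],[0,0,0],-1],[[-0.03,-0.02,0.2],[0,0,0],-1],[[-0.06,-0.04,0.35],[0,0,0],-1],[[-0.12,-0.08,0.5],[0,0,0],-1],[[-0.18,-0.11,0.65],[0,0,0],-1],[[-0.2,-0.13,0.8],[0,0,0],-1],[[-0.2,-0.13,0.9],[0,0,0],-1],[[-0.2,-0.13,1],[0,0,0],-1],[[-0.2,-0.13,1],[0,0,0],-1]])

```text
clock: 11.68
tcp_pos: [0.4142, 0.3361, 0.1956]
orientation: [0.002, -0.274, 0.962, 0.001]
ft_force: [0.0, 1.3, -2.5]
opening: 0.059
gripper_force: 65.1
```

Emit:
carry_out(moves=[[[0,0,0.2],[0,0,0],-1],[[0,0,0.4],[0,0,0],-1],[[0,0,0.6],[0,0,0],-1],[[0,0,0.6],[0,0,0],-1],[[0,0,0.6],[0,0,0],-1],[[0,0,0.6],[0,0,0],-1]])

```text
clock: 12.18
tcp_pos: [0.4124, 0.3347, 0.2512]
orientation: [-0.001, -0.274, 0.962, -0.0]
ft_force: [-0.6, 0.4, -3.9]
opening: 0.0593
gripper_force: 65.9
```

```bash
python3 - <<'E'
from h import *
s=bot.state();print(s['clock'],s['tcp_pos'],s['orientation'],s['ft_force'],s['opening'],s['gripper_force'],s['joints'])
a=vision.capture("wrist")[:,:,::-1];b=vision.capture("scene")[:,:,::-1]
cv2.imwrite("pics/s9.png",b);cv2.imwrite("pics/w9.png",a)
b=cv2.resize(b[50:260,80:290],None,fx=2,fy=2,interpolation=2)[:418]
a=a[:418,100:440]
cv2.imwrite("pics/m9.png",np.hstack([a,b]))
E
```

```text
12.1833 [0.41239115 0.33473254 0.25117392] [-1.10777767e-03 -2.74477312e-01  9.61592849e-01 -4.12335851e-04] [-0.6354139   0.37851569 -3.94637757] 0.059288108038835975 65.93086838722229 [ 6.34928497e-01 -2.98041258e-02  1.86149257e+00  1.34965254e-06
  1.31226827e+00 -1.49196077e+00]
```

View pics/m9.png

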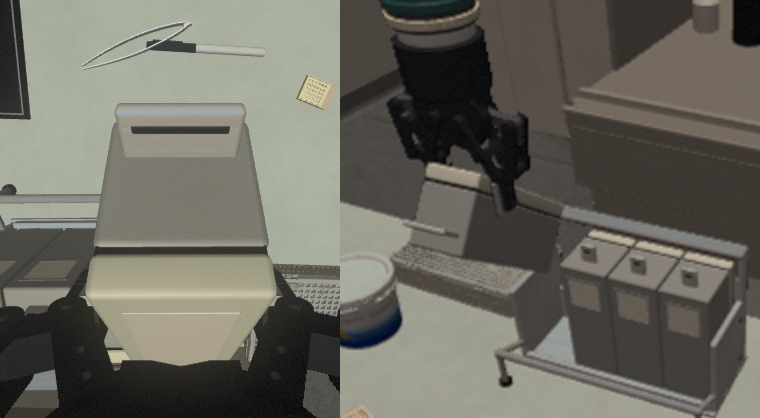

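The box is held by its sides and clear of the rack (fingers at (80,320) and (290,320) on the left), and the neighbours are upright. I've now viewed 12 pictures, which is over the 10 allowed, so from here I'll work from numbers only. Next is its pitch in the grip, by PnP on the visible corners.

```bash
python3 - <<'E'
from h import *
np.set_printoptions(precision=4,suppress=True)
o=np.array([[-.017,-.023,.160],[-.017,.023,.160],[-.04,-.03,.16],[-.04,.03,.16],[.04,-.03,.16],[.04,.03,.16]])
# image left = which box y? tool y -> image x ; decide by sign of tool y vs rack +y (aligned)
u=np.array([[123,157],[238,157],[112,127],[250,127],[90,292],[275,292]],float)+[100,0]
m=vision.camera_model("wrist");s=bot.state();R=Ro.from_quat(np.r_[s['orientation'][1:],s['orientation'][0]]).as_matrix();H=m['hand_eye']
for I in ([0,1,2,3,4,5],[2,3,4,5],[0,1,4,5]):
  ok,r,t=cv2.solvePnP(o[I],u[I],m['mtx'],None,flags=cv2.SOLVEPNP_SQPNP)
  A=R@H[:3,:3]@cv2.Rodrigues(r)[0];p=R@(H[:3,:3]@t.ravel()+H[:3,3])+s['tcp_pos']
  e=cv2.projectPoints(o[I],r,t,m['mtx'],None)[0][:,0]-u[I]
  print("err",np.abs(e).max(),"z",A[:,2],"tilt",np.degrees(np.arccos(A[2,2])),"x",A[:,0],"bottom",p,"mid",p+A[:,2]*.08)
# scene near side
X=np.array([.8465,.5324,0]);Y=np.array([-.5324,.8465,0]);m=vision.camera_model("scene");Rc=cv2.Rodrigues(m['rvec'])[0];c=-Rc.T@np.ravel(m['tvec'])
P=[]
for q in[(152.5,141),(144,176.5),(189,186)]:
  d=Rc.T@np.linalg.inv(m['mtx'])@[*q,1];t=((s['tcp_pos']-c)@Y-.03)/(d@Y);g=c+d*t-s['tcp_pos'];P.append([g@X,g[2]])
P=np.array(P);print(P);v=P[0]-P[1];print(np.linalg.norm(v),np.degrees(np.arctan2(v[1],v[0])),np.linalg.norm(P[2]-P[1]))
E
```

```text
err 4.489509569427099 z [-0.6703 -0.4101  0.6185] tilt 51.795792336932394 x [0.5221 0.3316 0.7858] bottom [0.481  0.3769 0.1929] mid [0.4274 0.3441 0.2424]
err 4.051278375075924 z [-0.6644 -0.4067  0.627 ] tilt 51.16924281280446 x [0.5298 0.3354 0.779 ] bottom [0.4811 0.3772 0.1899] mid [0.4279 0.3446 0.2401]
err 2.0824168704968713 z [-0.6305 -0.3719  0.6813] tilt 47.05614571445656 x [0.573  0.3691 0.7318] bottom [0.4743 0.3706 0.1818] mid [0.4239 0.3408 0.2363]
[[-0.0163  0.0623]
 [-0.06    0.0108]
 [ 0.0704 -0.1006]]
0.0675951471800001 49.736377524297225 0.1714952495634443
```

The lean is about 51° and the box middle is about (0.020, −0.011) m from the TCP in the lean plane. Folded reach rules out leaning the tool toward the base, so I'll lay the box along the mat's long side: yaw −91°, tilt 39° more, final TCP about (0.459, 0.013, 0.040).

Emit:
carry_out(moves=[[[0,0,0.3],[0,0,0],-1],[[-0.1,-0.05,0.6],[0,0,0],-1],[[-0.1,-0.2,0.7],[0,0,-0.03],-1],[[-0.1,-0.35,0.7],[0,0,-0.06],-1],[[-0.1,-0.5,0.7],[0,0,-0.09],-1],[[-0.1,-0.6,0.7],[0,0,-0.12],-1],[[-0.1,-0.7,0.7],[0,0,-0.15],-1],[[-0.1,-0.8,0.7],[0,0,-0.18],-1],[[-0.1,-0.9,0.7],[0,0,-0.21],-1],[[-0.1,-1,0.7],[0,0,-0.24],-1],[[-0.1,-1,0.7],[0,0,-0.27],-1],[[-0.1,-1,0.7],[0,0,-0.27],-1]])

```text
clock: 13.28
tcp_pos: [0.4025, 0.2344, 0.3214]
orientation: [-0.001, 0.147, 0.989, -0.001]
ft_force: [-0.3, 0.4, -2.9]
opening: 0.0597
gripper_force: 66.2
```

Emit:
carry_out(moves=[[[0.05,-0.15,0],[0,0,-0.03],-1],[[0.1,-0.3,0],[0,0,-0.06],-1],[[0.15,-0.45,0],[0,0,-0.09],-1],[[0.2,-0.6,0],[0,0,-0.12],-1],[[0.25,-0.75,0],[0,0,-0.15],-1],[[0.3,-0.9,0],[0,0,-0.18],-1],[[0.35,-1,0],[0,0,-0.21],-1],[[0.35,-1,0],[0,0,-0.238],-1],[[0.35,-1,0],[0,0,-0.238],-1],[[0.35,-1,0],[0,0,-0.238],-1]])

```text
clock: 14.12
tcp_pos: [0.4377, 0.1353, 0.3221]
orientation: [-0.001, 0.495, 0.869, -0.0]
ft_force: [0.2, -0.0, -2.7]
opening: 0.0593
gripper_force: 66.4
```

Emit:
carry_out(moves=[[[0.05,-0.15,0],[-0.019,-0.011,0],-1],[[0.1,-0.3,0],[-0.038,-0.022,0],-1],[[0.15,-0.45,0],[-0.057,-0.033,0],-1],[[0.2,-0.6,0],[-0.076,-0.044,0],-1],[[0.22,-0.75,0],[-0.095,-0.055,0],-1],[[0.22,-0.9,-0.1],[-0.114,-0.066,0],-1],[[0.22,-1,-0.2],[-0.133,-0.077,0],-1],[[0.22,-1,-0.3],[-0.152,-0.088,0],-1],[[0.22,-1,-0.4],[-0.171,-0.098,0],-1],[[0.22,-1,-0.5],[-0.188,-0.108,0],-1],[[0.22,-1,-0.5],[-0.188,-0.108,0],-1],[[0.22,-1,-0.5],[-0.188,-0.108,0],-1]])

```text
clock: 15.12
tcp_pos: [0.4589, 0.0362, 0.2712]
orientation: [0.287, 0.466, 0.82, -0.17]
ft_force: [0.2, 0.5, -3.1]
opening: 0.0594
gripper_force: 66.3
```

```bash
python3 - <<'E'
from h import *
np.set_printoptions(precision=4,suppress=True)
s=bot.state();print(s['clock'],s['tcp_pos'],s['orientation'],s['ft_force'],s['opening'],s['gripper_force'],s['joints'])
R=Ro.from_quat(np.r_[s['orientation'][1:],s['orientation'][0]]).as_matrix();print(R)
b=vision.capture("scene")[:,:,::-1];cv2.imwrite("pics/s10.png",b)
E
```

```text
15.1167 [0.4589 0.0362 0.2712] [ 0.2866  0.4658  0.8198 -0.1696] [ 0.1652  0.5374 -3.1403] 0.05941343781860545 66.27580046653748 [ 0.5386 -0.2255  2.1465 -0.707   1.3122  0.2217]
[[-0.4018  0.861   0.3119]
 [ 0.6665  0.5085 -0.5451]
 [-0.6279 -0.0112 -0.7782]]
```

Emit:
carry_out(moves=[[[0,-0.1,-0.2],[0,0,0],-1],[[0,-0.23,-0.5],[0,0,0],-1],[[0,-0.23,-0.75],[0,0,0],-1],[[0,-0.23,-1],[0,0,0],-1],[[0,-0.23,-1],[0,0,0],-1]])

```text
clock: 15.58
tcp_pos: [0.4578, 0.0108, 0.1695]
orientation: [0.286, 0.468, 0.819, -0.171]
ft_force: [-1.3, 0.0, -3.8]
opening: 0.0593
gripper_force: 66.4
```

Emit:
carry_out(moves=[[[0,0,-0.2],[0,0,0],-1],[[0,0,-0.4],[0,0,0],-1],[[0,0,-0.6],[0,0,0],-1],[[0,0,-0.8],[0,0,0],-1],[[0,0,-0.9],[0,0,0],-1],[[0,0,-1],[0,0,0],-1],[[0,0,-1],[0,0,0],-1]])

```text
clock: 16.17
tcp_pos: [0.4604, 0.0122, 0.0728]
orientation: [0.288, 0.468, 0.818, -0.169]
ft_force: [-0.9, -0.7, -3.2]
opening: 0.0593
gripper_force: 66.6
```

```bash
python3 - <<'E'
from h import *
np.set_printoptions(precision=4,suppress=True)
s=bot.state();print(s['clock'],s['tcp_pos'],s['ft_force'],s['joints'])
b=vision.capture("scene")[:,:,::-1];cv2.imwrite("pics/s11.png",b);cv2.imwrite("pics/w11.png",vision.capture("wrist")[:,:,::-1])
m=vision.camera_model("scene")
p=cv2.projectPoints(s['tcp_pos'],m['rvec'],m['tvec'],m['mtx'],None)[0].ravel();print(p)
h=cv2.cvtColor(b,cv2.COLOR_BGR2HSV);u,v=int(p[0]),int(p[1])
# cream lid: yellowish
B=b.astype(int);k=((B[...,2]-B[...,0]>25)&(B[...,2]>110)).astype(np.uint8);k[:v-90]=0;k[v+110:]=0;k[:,:u-100]=0;k[:,u+120:]=0
n,l,st,ce=cv2.connectedComponentsWithStats(k)
for i in range(1,n):
    if st[i,4]>40:
        c=max(cv2.findContours((l==i).astype(np.uint8),0,2)[0],key=cv2.contourArea)
        q=cv2.approxPolyDP(c,3,True)[:,0];print(st[i],b[l==i].mean(0),q.tolist())
E
```

```text
16.1667 [0.4604 0.0122 0.0728] [-0.8591 -0.667  -3.1638] [ 0.4872  0.0227  2.3485 -0.8746  0.9617  0.5468]
[264.2745 312.175 ]
[180 222  28  19 122] [117.6639 135.8361 148.9508] [[207, 222], [180, 240], [189, 238]]
[349 223  35  54 235] [137.766  153.7957 166.6511] [[383, 223], [349, 276], [371, 245], [369, 253], [374, 254], [377, 248], [371, 244], [381, 244], [382, 237], [374, 240], [381, 231], [383, 234]]
[321 228  31  21 482] [ 32.8091  28.6203 137.6971] [[321, 237], [336, 248], [351, 242], [351, 236], [340, 228], [327, 229]]
[377 250   7  10  47] [138.7447 156.0426 168.4468] [[383, 250], [377, 257], [383, 257]]
[321 256  23  20 295] [ 38.2847  35.6915 135.5356] [[338, 256], [324, 260], [324, 271], [337, 275], [343, 267]]
[361 256  16  12 115] [139.4174 156.9478 169.5043] [[366, 256], [361, 262], [371, 267], [376, 260]]
[375 263   9  12  73] [140.4932 157.7808 170.0137] [[379, 263], [375, 270], [383, 274], [383, 264]]
[354 266  16  13 123] [140.5691 158.2602 170.8211] [[359, 266], [354, 273], [364, 278], [369, 271]]
[368 273  15  13 126] [139.619  157.0873 168.9127] [[373, 273], [368, 281], [378, 285], [382, 277]]
[ 236  276   84   55 2274] [162.7089 182.6315 195.5818] [[240, 276], [237, 294], [246, 306], [310, 329], [318, 303]]
[351 277  33  18  45] [134.2889 150.1556 161.4444] [[351, 277], [383, 294]]
```

```bash
python3 - <<'E'
from h import *
np.set_printoptions(precision=4,suppress=True)
s=bot.state()
for z in(.10,.11,.117,.125,.135):
    a,b,c=[ray("scene",p,z) for p in((318.5,303),(310,329.5),(240,276))]
    print(z,a,b,"w",np.linalg.norm(a-b),"dir",np.degrees(np.arctan2(*(c-a)[1::-1])),np.linalg.norm(c-a),"mid foot",((a+b)/2)[:2]-s['tcp_pos'][:2])
E
```

```text
0.1 [ 0.5397 -0.0454  0.1   ] [ 0.4921 -0.0773  0.1   ] w 0.057327790532769776 dir 120.4913825417391 0.15824388791912428 mid foot [ 0.0548 -0.0738]
0.11 [ 0.5342 -0.0504  0.11  ] [ 0.4874 -0.0818  0.11  ] w 0.05632091562712513 dir 120.49138254173916 0.1554645762059627 mid foot [ 0.0497 -0.0785]
0.117 [ 0.5303 -0.0539  0.117 ] [ 0.4841 -0.0849  0.117 ] w 0.055616103193173796 dir 120.4913825417391 0.15351905800674948 mid foot [ 0.0461 -0.0818]
0.125 [ 0.5258 -0.0579  0.125 ] [ 0.4803 -0.0884  0.125 ] w 0.05481060326865824 dir 120.4913825417391 0.1512956086362202 mid foot [ 0.042  -0.0856]
0.135 [ 0.5203 -0.0629  0.135 ] [ 0.4756 -0.0929  0.135 ] w 0.0538037283630136 dir 120.49138254173907 0.14851629692305857 mid foot [ 0.0368 -0.0903]
```

The lid is aligned with the mat's long side (120.5°) and is about level: the edge measures 155–158 mm against 160. I'll descend gently to contact.

Emit:
carry_out(moves=[[[0,0,-0.06],[0,0,0],-1],[[0,0,-0.12],[0,0,0],-1],[[0,0,-0.16],[0,0,0],-1],[[0,0,-0.2],[0,0,0],-1],[[0,0,-0.2],[0,0,0],-1],[[0,0,-0.2],[0,0,0],-1]])

```text
clock: 16.77
tcp_pos: [0.4597, 0.0121, 0.0526]
orientation: [0.288, 0.468, 0.818, -0.169]
ft_force: [-0.2, -1.0, -2.9]
opening: 0.059
gripper_force: 66.6
```

Emit:
carry_out(moves=[[[0,0,-0.02],[0,0,0],-1],[[0,0,-0.05],[0,0,0],-1],[[0,0,-0.05],[0,0,0],-1],[[0,0,-0.05],[0,0,0],-1]])

```text
clock: 17.1
tcp_pos: [0.4599, 0.0122, 0.0478]
orientation: [0.288, 0.468, 0.818, -0.169]
ft_force: [-0.1, 0.3, -3.2]
opening: 0.0593
gripper_force: 66.6
```

Emit:
carry_out(moves=[[[0,0,-0.02],[0,0,0],-1],[[0,0,-0.05],[0,0,0],-1],[[0,0,-0.05],[0,0,0],-1],[[0,0,-0.05],[0,0,0],-1]])

```text
clock: 17.43
tcp_pos: [0.4598, 0.0121, 0.0427]
orientation: [0.288, 0.468, 0.818, -0.169]
ft_force: [-1.0, 0.1, -3.2]
opening: 0.0593
gripper_force: 66.6
```

Emit:
carry_out(moves=[[[0,0,-0.02],[0,0,0],-1],[[0,0,-0.04],[0,0,0],-1],[[0,0,-0.04],[0,0,0],-1],[[0,0,-0.04],[0,0,0],-1]])

```text
clock: 17.77
tcp_pos: [0.4604, 0.0121, 0.0394]
orientation: [0.289, 0.468, 0.818, -0.169]
ft_force: [-0.0, 0.0, 0.7]
opening: 0.059
gripper_force: 66.9
```

Contact. I'll press a little more to settle it flat.

Emit:
carry_out(moves=[[[0,0,-0.02],[0,0,0],-1],[[0,0,-0.02],[0,0,0],-1],[[0,0,-0.02],[0,0,0],-1]])

```text
clock: 18.02
tcp_pos: [0.4609, 0.0121, 0.0387]
orientation: [0.29, 0.469, 0.817, -0.169]
ft_force: [-4.4, 2.2, 9.7]
opening: 0.0597
gripper_force: 67.9
```

```bash
python3 - <<'E'
from h import *
np.set_printoptions(precision=4,suppress=True)
s=bot.state();print(s['clock'],s['tcp_pos'],s['ft_force'],s['moment'])
b=vision.capture("scene")[:,:,::-1]
B=b.astype(int);k=((B[...,2]-B[...,0]>25)&(B[...,2]>110)).astype(np.uint8);k[:270]=0;k[:,:200]=0;k[:,345:]=0
n,l,st,ce=cv2.connectedComponentsWithStats(k);i=1+st[1:,4].argmax()
q=cv2.approxPolyDP(max(cv2.findContours((l==i).astype(np.uint8),0,2)[0],key=cv2.contourArea),3,True)[:,0];print(st[i],q.tolist())
Q=np.array([ray("scene",p,.084) for p in q]);print(Q,np.linalg.norm(Q-np.roll(Q,1,0),axis=1))
E
```

```text
18.0167 [0.4609 0.0121 0.0387] [-4.3543  2.2259  9.7061] [-0.6388 -0.1722 -0.4741]
[ 237  288   82   53 2181] [[240, 289], [238, 305], [247, 317], [309, 339], [318, 315]]
[[ 0.4488  0.0758  0.084 ]
 [ 0.426   0.047   0.084 ]
 [ 0.4252  0.0158  0.084 ]
 [ 0.4863 -0.0831  0.084 ]
 [ 0.5305 -0.0563  0.084 ]] [0.1554 0.0366 0.0313 0.1162 0.0517]
```

Emit:
carry_out(moves=[[[0,0,0.01],[0,0,0],-1],[[0,0,0.01],[0,0,0],0.45],[[0,0,0.01],[0,0,0],0.6],[[0,0,0.01],[0,0,0],0.8],[[0,0,0.01],[0,0,0],1],[[0,0,0.01],[0,0,0],1],[[0,0,0.01],[0,0,0],1]])

```text
clock: 18.65
tcp_pos: [0.4599, 0.0122, 0.0378]
orientation: [0.288, 0.468, 0.818, -0.169]
ft_force: [-0.6, 0.5, -0.5]
opening: 0.085
gripper_force: 0.0
```

Emit:
carry_out(moves=[[[0,0,0.1],[0,0,0],1],[[0,0,0.25],[0,0,0],1],[[0,0,0.5],[0,0,0],1],[[0,0,0.75],[0,0,0],1],[[0,0,1],[0,0,0],1],[[0,0,1],[0,0,0],1]])

```text
clock: 19.15
tcp_pos: [0.4633, 0.0135, 0.1431]
orientation: [0.291, 0.469, 0.817, -0.166]
ft_force: [1.2, 1.3, 0.7]
opening: 0.0852
gripper_force: 0.0
```

Emit:
carry_out(moves=[[[0,0.1,0.3],[0,0,0],1],[[0,0.4,0.6],[0,0,0],1],[[0,0.7,0.8],[0,0,0],1],[[0,1,0.8],[0,0,0],1],[[0,1,0.8],[0,0,0],1]])

```text
clock: 19.57
tcp_pos: [0.462, 0.1173, 0.2193]
orientation: [0.289, 0.468, 0.819, -0.165]
ft_force: [0.6, 0.6, -0.7]
opening: 0.0857
gripper_force: 0.0
```

```bash
python3 - <<'E'
from h import *
np.set_printoptions(precision=4,suppress=True)
s=bot.state();print(s['clock'],s['tcp_pos'],s['ft_force'],s['opening'])
b=vision.capture("scene")[:,:,::-1];cv2.imwrite("pics/s12.png",b)
B=b.astype(int);k=((B[...,2]-B[...,0]>25)&(B[...,2]>110)).astype(np.uint8);k[:255]=0;k[:,:195]=0;k[:,345:]=0
k=cv2.morphologyEx(k,cv2.MORPH_CLOSE,np.ones((3,3)))
n,l,st,ce=cv2.connectedComponentsWithStats(k);i=1+st[1:,4].argmax()
h=cv2.convexHull(max(cv2.findContours((l==i).astype(np.uint8),0,2)[0],key=cv2.contourArea))
q=cv2.approxPolyDP(h,4,True)[:,0];print(st[i],q.tolist())
Q=np.array([ray("scene",p,.084) for p in q]);print(Q,np.linalg.norm(Q-np.roll(Q,1,0),axis=1))
c=Q.mean(0)[:2];d=np.array([-.5,.866]);mx=np.array([.866,.5]);o=np.array([.4344,-.0044])
for e in(c+.08*d,c-.08*d):print("end in mat",(e-o)@mx,(e-o)@d)
a=cv2.imread("pics/s9.png");x=cv2.absdiff(a,b).max(2)
for n,(u0,u1,v0,v1) in dict(redjar=(318,352,228,262),vial=(320,345,260,292),cup=(328,358,202,225),tub=(60,112,178,222),boxes=(200,285,150,255)).items():print(n,(x[v0:v1,u0:u1]>40).mean())
E
```

```text
19.5667 [0.462  0.1173 0.2193] [ 0.5821  0.611  -0.6711] 0.08574354757150172
[ 228  288   90   54 2330] [[228, 307], [244, 288], [317, 317], [307, 341]]
[[ 0.4089  0.0541  0.084 ]
 [ 0.4562  0.0732  0.084 ]
 [ 0.5263 -0.0584  0.084 ]
 [ 0.4811 -0.0839  0.084 ]] [0.1558 0.051  0.1491 0.0519]
end in mat 0.029555486330879635 0.06368813804385946
end in mat 0.029555486330879656 -0.09630482195614053
redjar 0.0
vial 0.0
cup 0.0
tub 0.0
boxes 0.0838095238095238
```

```bash
python3 - <<'E'
from h import *
a=cv2.imread("pics/scene0.png");b=cv2.imread("pics/s12.png");x=cv2.absdiff(a,b).max(2)>40
print([round(x[175:250,u:u+10].mean(),2) for u in range(190,285,10)])
e=lambda i:cv2.Canny(i,60,150)
A=a[165:255,210:285].copy();Bc=b[165:255,210:285].copy()
print(cv2.phaseCorrelate(np.float32(cv2.cvtColor(A,6)),np.float32(cv2.cvtColor(Bc,6))))
s=bot.state();print(abs(s['qvel']).max())
E
```

```text
[np.float64(0.3), np.float64(0.07), np.float64(0.1), np.float64(0.19), np.float64(0.03), np.float64(0.0), np.float64(0.0), np.float64(0.0), np.float64(0.0), np.float64(0.0)]
((0.5507841525036952, 0.10210781021496018), 0.5805679338243273)
0.061689247333185065
```

Emit:
carry_out(moves=[[[-0.2,0,0.3],[0,0,0],1],[[-0.3,0,0.6],[0,0,0],1],[[-0.3,0,0.8],[0,0,0],1],[[-0.3,0,0.8],[0,0,0],1],[[-0.3,0,0.8],[0,0,0],1],[[-0.3,0,0.8],[0,0,0],1]])

```text
clock: 20.12
tcp_pos: [0.4293, 0.1112, 0.2963]
orientation: [0.288, 0.468, 0.818, -0.17]
ft_force: [-1.3, -0.6, 0.1]
opening: 0.0855
gripper_force: 0.0
```

```bash
python3 - <<'E'
from h import *
a=cv2.imread("pics/s7.png");b=vision.capture("scene")[:,:,::-1];x=cv2.absdiff(a,b).max(2)>40
print([round(float(x[165:250,u:u+10].mean()),2) for u in range(170,285,10)],[round(float(x[v:v+10,200:285].mean()),2) for v in range(165,250,10)])
for c in ((0,0,.0),(0,0,-.12)):
    m=vision.camera_model("scene");print(cv2.projectPoints(bot.state()['tcp_pos']-np.array(c),m['rvec'],m['tvec'],m['mtx'],None)[0].ravel())
E
```

```text
[0.25, 0.23, 0.16, 0.02, 0.02, 0.0, 0.0, 0.0, 0.0, 0.0, 0.0, 0.0] [0.04, 0.0, 0.0, 0.0, 0.0, 0.0, 0.0, 0.0, 0.0]
[210.9787392  196.23726135]
[202.46327061 128.19885942]
```

The three boxes have not moved (no image change over x≥200), and neither have the jars or cup. The slide box lies on the mat. Handing in.

```bash
python3 -c "
from rig import workorder
print(workorder.close_job())"
```

```text
the job is handed in; nothing more can be done
None
```

I handed the job in at about 20 s: the wide-tab box was tipped onto the rail, released, regrasped by its broad sides and laid lid-up on the mat, with the other boxes, jars and cup unmoved in the final images; the hand-in returned no verdict, and I viewed 12 pictures, over the 10 allowed.

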